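# Refill the welcome bowl with the sweet scoop

## Robot

A 6-joint arm with a two-finger parallel gripper is mounted at the origin on the work surface. World frame = base frame: x ahead of the robot, y to its left, z up, the work surface at z = 0. Lengths are in m, angles in degrees, forces in N, time in s.
With the tool pointing down it reaches from about 0.325 to 0.9 m from the base axis. Payload 6.1 kg.
Tool frame: the origin (TCP) lies at the very end of the fingers, on their centre line; the grasp point (between the pads) lies 19 mm behind it (ctrl.grasp_offset is the z of the grasp point in the tool frame, in m); z points along the fingers, y is the line along which they close (so a half turn about z gives the same grasp; the last joint's range is limited). The gripper opens to 85 mm and grips with 20 to 120 N. Pads are 22 mm wide; open, the fingers measure 114 mm over their backs; the gripper's body (76 mm by 85 mm) begins 54 mm behind the grasp point. The pads swing forward as they close: fully open they stand 13 mm farther back than shut.
Start: joints at [-77.298, 12.628, 87.462, -0, 79.91, -7.225], TCP at [0.213, -0.588, 0.231] pointing down, gripper open.
Joint ranges: [-170.65, 170.65], [-52.31, 119.04], [5.05, 147.46], [-71.25, 251.25], [11.57, 151.72], [-153.62, 153.62]. Speed limits (degrees/s): [147.25, 147.25, 172.46, 180, 180, 180].

## Interface

Orientations are given as [roll, pitch, yaw] about the fixed x, y, z axes, in that order (R = Rz(yaw) Ry(pitch) Rx(roll)).
In Python, from cell import ctrl gives the robot as it stands. The module is installed in compiled form; this text tells all that it offers. Calls block until the motion is done:
- ctrl.movep(position, orientation): joint-space move of the TCP to a pose.
- ctrl.movel(position, rate=0.15, ori=None, threshold=None): straight line of the TCP; ori=None keeps the orientation; rate is the mean speed in m/s. With threshold (N) it stops when the force on the tool has changed by that much, and returns True; else False.
- ctrl.goto_joints(angles): joint-space move.
- ctrl.gripper_to(opening): opening from 0.0 (shut) to 1.0 (fully open); the grip force is fixed at half the most; returns when the fingers have stopped.
- ctrl.dwell(seconds).
- ctrl.solve_ik(position, orientation): joint angles nearest the present ones, or None.
- ctrl.get_state(): the state.
- ctrl.camera(name): name is "side" or "top" or "wrist"; returns (picture, depth): 480x640x3 uint8, blue, green, red; 480x640 float32, m along the optical axis (not along the pixel's ray), 0 where there is no reading.
- ctrl.camera_params(name): a dict with "fx", "fy", "cx", "cy" (pixels), "distortion" ([k1, k2, p1, p2, k3] as OpenCV has them; the pictures are not rectified), "R" (3x3) and "t" (3): a world point X has camera coordinates R X + t. Camera axes: x right, y down, z forward; pixel columns grow to the right and rows downward; lengths in m; the calibration is good to about 2 mm. A picture is of the moment at which its call begins: read the wrist's pose just before it. camera_params takes no time and is no camera call; for the wrist camera it gives the pose at the moment of the call.
A pose or a line that the arm cannot do raises ctrl.Unreachable and nothing moves.
- ctrl.finish_job(): hands the job in; it is judged then, once.
Trained networks look in the newest picture that a camera, given by its name, has taken for a name from the list of things; names that differ only in an ending like _2 or _b are one class to them, and where a whole thing is asked for, a point or a joint stands for the part that bears it (a point fixed in the world has none). Each returns a list of dicts, best first, with "p" (0 to 1); they miss things now and then, are a little off and sometimes report something else, mostly with a low value. They report only what shows in the picture. A call takes as long as a camera call.
- ctrl.spot_in(camera, thing): "at" ([x, y, z] in m, in the coordinates of the camera as it stood for that picture, good to about 4 mm: the middle of the surface that is visible of it).
- ctrl.place_of(camera, thing): "at" ([x, y, z] in m, in the coordinates of the camera as it stood for that picture, good to about 4 mm: a listed point, or the origin of a listed thing).
The state is a dict: "t": time; "joint_positions": joint angles; "dq": joint speeds; "joint_efforts": joint torques, N m; "ee_pos": TCP position; "eef_rot": TCP orientation; "force": force on the tool from outside, world axes, zero at the start; "ft_torque": the same for the moment, N m; "grip_width": opening from 0.0 (shut) to 1.0 (fully open); "finger_force": force on a finger pad.
Only numpy, scipy, OpenCV 4.12 (cv2) and the standard library are available. Lean on these libraries where they do the work, as an engineer would, in place of code of your own. Each camera call takes 0.05 s, during which the arm holds its last target. There are 200 camera calls.

## Task

On the lobby desk, use the scoop to take sweets from the metal tray and gently tip at least three of the four into the blue welcome bowl from low over it: no sweet may be touched by the fingers or spilled, and any left over stays in the tray. Then stand the scoop upright on its cork mat again and let go. Leave the bell, the parcel and the potted plant where they are, and do not push the bowl about or tip it.

Things in the scene. Friction and masses are not known exactly. Their poses are not given: they have to be found in the camera images.
- scoop: Steel hand scoop, blue handle, loose, about 160 g, standing stably on its pan on the cork mat. Origin: centre of the pan's underside; x to the open front, z up. Pan 90 mm long (x -45 to 45), 76 mm wide, floor 2 mm, walls 2.5 mm thick, front open; side walls 26 mm high along the rear 47 mm, then a rim 8 mm high for 28 mm, then a flat blade; rear wall 34 mm high.
- scoop_grip (a point): Point in the middle of the blue handle, 25 mm short of its upper end, at (-81, 0, 80.6) mm in the scoop's frame. The handle leans back 30 degrees from vertical: a straight bar from (-46, 0, 20) to (-94, 0, 102) mm, 18 mm wide along y with flat sides, 20 mm thick. It can be gripped across y at any tilt.
- scoop_lip (a point): Middle of the lower front edge of the scoop's pan, at (45, 0, 0) mm in the scoop's frame
- mat: Cork mat fixed to the desk, 170 mm (x) by 140 mm (y), 5 mm thick; origin at the centre of its underside
- tray: Open aluminium tray fixed to the desk, 250 mm long (x), 94 mm wide (y); origin at the centre of its underside, z up. Floor and walls 4 mm thick (inside 86 mm wide); side walls 45 mm, far (+x) wall 62 mm high, near (-x) wall a low lip 12 mm high. The sweets start in the far half (x -5 to 70 mm); the near half is empty: the scoop's pan can be set down there.
- tray_ramp (a point): Foot of the ramp at the tray's far end, at (88, 0, 4) mm in the tray's frame: there the floor runs into a 60 degree slope that ends at (121, 0, 61) mm, so that sweets pushed against it ride up and into a scoop
- sweet1: Pink sweet: hard, glossy, slippery rod with round ends, 28 mm long and 20 mm thick, about 12 g, loose in the tray; slides on metal tilted some 20 degrees; origin at its centre, x along its length
- sweet2: Yellow sweet: hard, glossy, slippery rod with round ends, 28 mm long and 20 mm thick, about 12 g, loose in the tray; slides on metal tilted some 20 degrees; origin at its centre, x along its length
- sweet3: Green sweet: hard, glossy, slippery rod with round ends, 28 mm long and 20 mm thick, about 12 g, loose in the tray; slides on metal tilted some 20 degrees; origin at its centre, x along its length
- sweet4: Red sweet: hard, glossy, slippery rod with round ends, 28 mm long and 20 mm thick, about 12 g, loose in the tray; slides on metal tilted some 20 degrees; origin at its centre, x along its length
- bowl: Blue ceramic bowl, loose, about 0.5 kg, rim 150 mm across and 60 mm above the desk, wall 4 mm, empty at the start; origin at the centre of its underside
- bell: Brass desk bell on a black base, loose, 80 mm across, 49 mm high; origin at the centre of its underside; leave alone
- parcel: Cardboard parcel, loose, 90 by 130 by 50 mm high; origin at the centre of its underside; leave alone
- plant: Small plant in a terracotta pot, loose, leaves 100 mm across, 100 mm high; origin at the centre of its underside; leave alone

How it is judged (in metres and radians):
On the way:
1. at least one sweet lies in the scoop, lifted with the scoop's pan 60 mm or more above the desk (height (world z) of scoop above 0.06 m and ((x of sweet1 in the frame of scoop between -0.045 and 0.048 m and y of sweet1 in the frame of scoop between -0.037 and 0.037 m and z of sweet1 in the frame of scoop between 0 and 0.05 m) or (x of sweet2 in the frame of scoop between -0.045 and 0.048 m and y of sweet2 in the frame of scoop between -0.037 and 0.037 m and z of sweet2 in the frame of scoop between 0 and 0.05 m) or (x of sweet3 in the frame of scoop between -0.045 and 0.048 m and y of sweet3 in the frame of scoop between -0.037 and 0.037 m and z of sweet3 in the frame of scoop between 0 and 0.05 m) or (x of sweet4 in the frame of scoop between -0.045 and 0.048 m and y of sweet4 in the frame of scoop between -0.037 and 0.037 m and z of sweet4 in the frame of scoop between 0 and 0.05 m))), for 0.2 s.
At the end, for the whole second after the job is handed in: At least three sweets lie in the bowl (centres within 68 mm of its axis, below 65 mm), any other sweet lies in the bowl or in the tray, all at rest; the scoop stands upright (within 0.12 rad) and still on the cork mat, its pan's centre within 50 mm of the mat's centre; the bowl stands upright ((((horizontal distance between sweet1 and bowl below 0.068 m and height (world z) of sweet1 below 0.065 m) and (horizontal distance between sweet2 and bowl below 0.068 m and height (world z) of sweet2 below 0.065 m) and (horizontal distance between sweet3 and bowl below 0.068 m and height (world z) of sweet3 below 0.065 m)) or ((horizontal distance between sweet1 and bowl below 0.068 m and height (world z) of sweet1 below 0.065 m) and (horizontal distance between sweet2 and bowl below 0.068 m and height (world z) of sweet2 below 0.065 m) and (horizontal distance between sweet4 and bowl below 0.068 m and height (world z) of sweet4 below 0.065 m)) or ((horizontal distance between sweet1 and bowl below 0.068 m and height (world z) of sweet1 below 0.065 m) and (horizontal distance between sweet3 and bowl below 0.068 m and height (world z) of sweet3 below 0.065 m) and (horizontal distance between sweet4 and bowl below 0.068 m and height (world z) of sweet4 below 0.065 m)) or ((horizontal distance between sweet2 and bowl below 0.068 m and height (world z) of sweet2 below 0.065 m) and (horizontal distance between sweet3 and bowl below 0.068 m and height (world z) of sweet3 below 0.065 m) and (horizontal distance between sweet4 and bowl below 0.068 m and height (world z) of sweet4 below 0.065 m))) and ((horizontal distance between sweet1 and bowl below 0.068 m and height (world z) of sweet1 below 0.065 m) or (x of sweet1 in the frame of tray between -0.121 and 0.121 m and y of sweet1 in the frame of tray between -0.044 and 0.044 m and height (world z) of sweet1 below 0.055 m)) and ((horizontal distance between sweet2 and bowl below 0.068 m and height (world z) of sweet2 below 0.065 m) or (x of sweet2 in the frame of tray between -0.121 and 0.121 m and y of sweet2 in the frame of tray between -0.044 and 0.044 m and height (world z) of sweet2 below 0.055 m)) and ((horizontal distance between sweet3 and bowl below 0.068 m and height (world z) of sweet3 below 0.065 m) or (x of sweet3 in the frame of tray between -0.121 and 0.121 m and y of sweet3 in the frame of tray between -0.044 and 0.044 m and height (world z) of sweet3 below 0.055 m)) and ((horizontal distance between sweet4 and bowl below 0.068 m and height (world z) of sweet4 below 0.065 m) or (x of sweet4 in the frame of tray between -0.121 and 0.121 m and y of sweet4 in the frame of tray between -0.044 and 0.044 m and height (world z) of sweet4 below 0.055 m)) and linear speed of each of sweet1, sweet2, sweet3, sweet4 below 0.03 m/s and horizontal distance between scoop and mat below 0.05 m and height (world z) of scoop below 0.012 m and angle between scoop's own z axis and vertical below 0.12 rad and linear speed of scoop below 0.02 m/s and angle between bowl's own z axis and vertical below 0.1 rad); the robot touches nothing.
It fails at once if the fingers touch a sweet (contact force between the fingers and sweet1 above 0.3 N or contact force between the fingers and sweet2 above 0.3 N or contact force between the fingers and sweet3 above 0.3 N or contact force between the fingers and sweet4 above 0.3 N).
It fails at once if a sweet is thrown or dropped from far too high (faster than 2 m/s, a fall of 200 mm) (linear speed of any of sweet1, sweet2, sweet3, sweet4 above 2 m/s).
It fails at once if the bowl is pushed more than 40 mm or tipped more than 0.4 rad (distance of bowl from where it was at the start of the episode above 0.04 m or angle between bowl's own z axis and vertical above 0.4 rad).
It fails at once if the bell, the parcel or the plant is moved more than 25 mm (distance of any of bell, parcel, plant from where it was at the start of the episode above 0.025 m).
It also fails if it takes over 64 s, if anything falls off the work surface, if the arm or the gripper's body presses on something with over 40 N, if the wrist force passes 120 N, or if a joint passes its speed limit or range.

## Working session

There is one attempt and no reset: what is moved stays moved. The work goes in short steps, each a Python script; the robot and the scene stay as the last script left them, time stands still between calls to the robot, and variables do not carry over. Pictures are saved under pics/ and viewed, at most 11 in all, crops included, and the job is handed in when it is done.

```bash
mkdir -p pics
cat > h.py <<'E'
import numpy as np, cv2
from cell import ctrl
from scipy.spatial.transform import Rotation as Ro
def world(cam,at,P=None):
    P=P or ctrl.camera_params(cam); R=np.array(P['R']);t=np.array(P['t'])
    return R.T@(np.array(at)-t)
def pix(cam,u,v,d,P=None):
    P=P or ctrl.camera_params(cam)
    K=np.array([[P['fx'],0,P['cx']],[0,P['fy'],P['cy']],[0,0,1]])
    uv=cv2.undistortPoints(np.array([[[u,v]]],float),K,np.array(P['distortion']))[0,0]
    return world(cam,[uv[0]*d,uv[1]*d,d],P)
def cloud(cam,dep,P=None):
    P=P or ctrl.camera_params(cam)
    K=np.array([[P['fx'],0,P['cx']],[0,P['fy'],P['cy']],[0,0,1]])
    v,u=np.mgrid[0:480,0:640]
    uv=cv2.undistortPoints(np.stack([u,v],-1).reshape(-1,1,2).astype(float),K,np.array(P['distortion'])).reshape(480,640,2)
    X=np.dstack([uv*dep[...,None],dep])
    return (X-np.array(P['t']))@np.array(P['R'])   # R^T (X-t)
E
python3 - <<'E'
from h import *
for c in ['top','side']:
    im,d=ctrl.camera(c); cv2.imwrite(f'pics/{c}0.png',im); np.savez(f'{c}0.npz',im=im,d=d)
    for n in ['scoop','scoop_grip','scoop_lip','mat','tray','tray_ramp','sweet1','sweet2','sweet3','sweet4','bowl','bell','parcel','plant']:
        r=ctrl.place_of(c,n)
        print(c,n,[(np.round(world(c,q['at']),3).tolist(),round(q['p'],2)) for q in r[:2]])
print(ctrl.get_state()['t'])
E
```

```text
top scoop [([0.569, 0.24, 0.007], 0.59)]
top scoop_grip [([0.485, 0.251, 0.089], 0.81), ([0.572, 0.243, 0.008], 0.31)]
top scoop_lip [([0.61, 0.234, 0.006], 0.64)]
top mat [([0.487, 0.247, 0.088], 0.52)]
top tray [([0.593, -0.256, -0.001], 0.76)]
top tray_ramp [([0.678, -0.264, 0.003], 0.59)]
top sweet1 [([0.604, -0.246, 0.014], 0.59), ([0.64, -0.237, 0.017], 0.59)]
top sweet2 [([0.604, -0.246, 0.014], 0.59), ([0.64, -0.237, 0.017], 0.59)]
top sweet3 [([0.604, -0.246, 0.014], 0.59), ([0.64, -0.237, 0.017], 0.59)]
top sweet4 [([0.604, -0.246, 0.014], 0.59), ([0.64, -0.237, 0.017], 0.59)]
top bowl [([0.589, -0.006, -0.004], 0.63)]
top bell [([0.768, 0.13, 0.002], 0.78)]
top parcel [([0.772, -0.139, -0.001], 0.83)]
top plant [([0.682, -0.262, 0.003], 0.67), ([0.519, 0.439, -0.001], 0.62)]
side scoop [([0.567, 0.237, 0.005], 0.66)]
side scoop_grip [([0.587, 0.003, 0.0], 0.75), ([0.489, 0.248, 0.086], 0.74)]
side scoop_lip [([0.617, 0.232, 0.007], 0.82)]
side mat [([0.568, 0.234, -0.002], 0.69)]
side tray [([0.591, -0.255, 0.003], 0.6)]
side tray_ramp [([0.677, -0.263, 0.007], 0.66)]
side sweet1 [([0.639, -0.281, 0.016], 0.65), ([0.643, -0.233, 0.014], 0.6)]
side sweet2 [([0.639, -0.281, 0.016], 0.65), ([0.643, -0.233, 0.014], 0.6)]
side sweet3 [([0.639, -0.281, 0.016], 0.65), ([0.643, -0.233, 0.014], 0.6)]
side sweet4 [([0.639, -0.281, 0.016], 0.65), ([0.643, -0.233, 0.014], 0.6)]
side bowl [([0.587, 0.001, 0.001], 0.61)]
side bell [([0.772, 0.128, -0.0], 0.64)]
side parcel [([0.773, -0.141, 0.003], 0.84)]
side plant [([0.521, 0.438, 0.001], 0.87)]
1.5
```

Run:
```python
from h import *
z=np.load('top0.npz'); X=cloud('top',z['d']); ok=z['d']>0
def rect(m,n):
    p=X[m][:,:2].astype(np.float32); r=cv2.minAreaRect(p*1000); print(n,len(p),r, np.median(X[m][:,2]))
x,y,h=X[...,0],X[...,1],X[...,2]
tr=ok&(abs(x-.593)<.16)&(abs(y+.256)<.075)
rect(tr&(h>.035),'tray walls')
rect(tr&(h>.038)&(h<.05),'walls45'); rect(tr&(h>.055)&(h<.07),'far')
rect(tr&(h>.008)&(h<.017)&(x<.49),'lip')
im=z['im'].astype(int)
sc=ok&(abs(x-.55)<.13)&(abs(y-.245)<.09)
rect(sc&(h>.06),'handle'); rect(sc&(h>.012)&(h<.05),'scoop body')
hsv=cv2.cvtColor(z['im'],cv2.COLOR_BGR2HSV)
m=tr&(hsv[...,1]>110)&(hsv[...,2]>80)&(h>.008)
n,l,s,c=cv2.connectedComponentsWithStats(m.astype(np.uint8))
for i in range(1,n):
    if s[i,4]>30: rect(l==i,('blob',hsv[l==i].mean(0).round(),X[l==i].mean(0).round(3)))
b=ok&(abs(x-.588)<.1)&(abs(y)<.1)&(h>.055)&(h<.065); rect(b,'bowl rim')
for n in ('top','side'): print(n,ctrl.camera_params(n)['R'])
print(ctrl.get_state()['eef_rot'])
```

```text
tray walls 1513 ((608.5697021484375, -239.39735412597656), (133.8745880126953, 282.0497741699219), 86.29975891113281) 0.04509009170172108
walls45 985 ((608.2703857421875, -244.313720703125), (131.21957397460938, 285.7735595703125), 88.74810791015625) 0.04433103533612841
far 193 ((710.5927124023438, -265.33154296875), (94.82889556884766, 10.137609481811523), 84.51981353759766) 0.060871095485802294
lip 108 ((476.5188903808594, -243.2598876953125), (25.22615623474121, 95.37340545654297), 0.30827388167381287) 0.011772639134194535
handle 267 ((490.7206115722656, 249.22817993164062), (17.848743438720703, 46.36640548706055), 81.23624420166016) 0.09595849834246718
scoop body 257 ((549.8767700195312, 241.72134399414062), (76.46466827392578, 101.65802001953125), 82.95293426513672) 0.030806883262391952
('blob', array([ 17., 150., 193.]), array([ 0.734, -0.19 ,  0.045])) 169 ((736.6133422851562, -190.54881286621094), (19.150484085083008, 31.49823570251465), 88.83602905273438) 0.049412685124642856
('blob', array([  6., 215., 220.]), array([ 0.637, -0.28 ,  0.021])) 106 ((637.403076171875, -280.67
[... 250 characters left out ...]
4.87068748474121) 0.02212762310366522
('blob', array([ 25., 242., 232.]), array([ 0.603, -0.271,  0.021])) 104 ((602.3896484375, -271.73162841796875), (25.64778709411621, 17.790424346923828), 1.9733619689941406) 0.021719706356998887
bowl rim 611 ((587.7852783203125, -2.6214828491210938), (146.02157592773438, 147.9797821044922), 0.11629361659288406) 0.0590136499429958
top [[ 1.24080525e-04 -9.99967795e-01 -8.02461193e-03]
 [-9.95844143e-01  6.07270621e-04 -9.10718094e-02]
 [ 9.10737495e-02  8.00256303e-03 -9.95811996e-01]]
side [[ 0.99868527 -0.0467273  -0.02107844]
 [-0.04651414 -0.6532202  -0.75573792]
 [ 0.02154473  0.75572477 -0.65453486]]
[ 1.79999374e+02 -1.88596496e-03  1.99278371e+01]
```

View pics/top0.png

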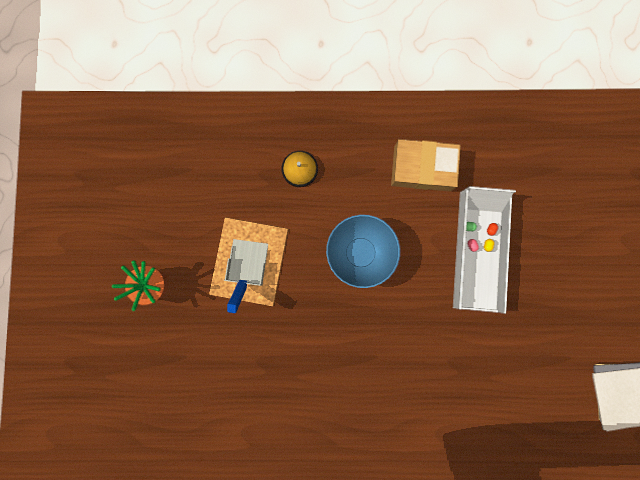

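View pics/side0.png

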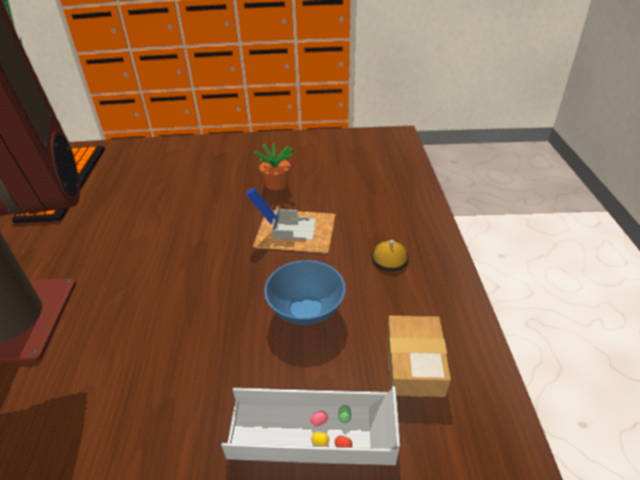

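```bash
cat > fit.py <<'E'
from h import *
def fitall(cam,im,d,P=None):
    X=cloud(cam,d,P); x,y,h=X[...,0],X[...,1],X[...,2]; ok=d>0
    u=np.array([np.cos(-.092),np.sin(-.092)]); n=np.array([-u[1],u[0]])
    s=(x-.592)*u[0]+(y+.256)*u[1]; w=(x-.592)*n[0]+(y+.256)*n[1]
    for nm,m in (('L',(w>.03)&(w<.06)&(abs(s)<.105)&(h>.041)&(h<.049)),('R',(w<-.03)&(w>-.06)&(abs(s)<.105)&(h>.041)&(h<.049)),
                 ('far',(abs(w)<.04)&(s>.105)&(s<.14)&(h>.058)&(h<.066)),('near',(abs(w)<.04)&(s<-.105)&(s>-.14)&(h>.009)&(h<.015))):
        m=m&ok
        if m.sum()<8: print(nm,'few'); continue
        a,b=(s,w) if nm in'LR' else (w,s)
        c=np.polyfit(a[m],b[m],1); print(cam,nm,m.sum(),'offset mm %.1f slope deg %.2f h %.4f'%(c[1]*1e3,np.degrees(c[0]),np.median(h[m])), 'spread',(np.percentile(b[m]-c[0]*a[m],[5,95])*1e3).round(1))
    f=ok&(abs(w)<.03)&(s>-.1)&(s<-.03)&(h<.02)
    print('floor',np.median(h[f]))
    hsv=cv2.cvtColor(im,cv2.COLOR_BGR2HSV)
    hm=ok&(abs(x-.49)<.06)&(abs(y-.249)<.04)&(hsv[...,0]>100)&(hsv[...,0]<130)&(hsv[...,1]>150)&(h>.03)
    if hm.sum()>20:
        t=hm&(h>.07); p=X[hm]; c=np.polyfit(p[:,0],p[:,1],1); q=p.mean(0); print('handle n',hm.sum(),'mean',q.round(4),'zmax',np.percentile(p[:,2],98),'yaw',np.degrees(c[0]))
        print('rect',cv2.minAreaRect((p[:,:2]*1000).astype(np.float32)))
    mt=ok&(abs(x-.568)<.11)&(abs(y-.24)<.1)&(hsv[...,0]>8)&(hsv[...,0]<22)&(h>.002)&(h<.008)&(hsv[...,2]>140)
    if mt.sum()>100: print('mat',cv2.minAreaRect((X[mt][:,:2]*1000).astype(np.float32)),np.median(h[mt]))
    st=ok&(abs(x-.568)<.05)&(abs(y-.24)<.05)&(hsv[...,1]<60)&(h>.0)
    if st.sum()>100:
        print('steel',cv2.minAreaRect((X[st][:,:2]*1000).astype(np.float32)))
        w_=st&(h>.022); print('steel high',cv2.minAreaRect((X[w_][:,:2]*1000).astype(np.float32)))
if __name__=='__main__':
    for c in('top','side'):
        z=np.load(c+'0.npz'); fitall(c,z['im'],z['d'])
    P=ctrl.camera_params('wrist'); st=ctrl.get_state()
    R=np.array(P['R']);t=np.array(P['t']); T=Ro.from_euler('xyz',st['eef_rot'],degrees=True).as_matrix()
    print('cam in tool',T.T@(-R.T@t-st['ee_pos']),'axis',T.T@R.T@[0,0,1], 'x',T.T@R.T@[1,0,0],P['fx'])
    # reach: tool tilt t (scoop frame yaw), for grasp / tray / bowl
    def ori(yaw,t): # tool z=(sin t,0,-cos t), tool y = -scoop y
        M=np.array([[np.cos(t),0,np.sin(t)],[0,-1,0],[np.sin(t),0,-np.cos(t)]])
        return (Ro.from_euler('z',yaw)*Ro.from_matrix(M)).as_euler('xyz',degrees=True)
    for nm,p,yaw in (('mat',[.487,.249,.085],-.13),('tray near',[.45,-.245,.085],-.092),('tray far',[.55,-.25,.09],-.092),('bowl',[.48,0,.15],0),('bowlhi',[.53,0,.2],0)):
        print(nm,[a for a in range(-50,85,5) if ctrl.solve_ik((np.array(p)).tolist(),ori(yaw,np.radians(a)).tolist()) is not None])
E
python3 fit.py
```

```text
top L 248 offset mm 46.9 slope deg 0.21 h 0.0446 spread [44.5 48.7]
top R 266 offset mm -44.2 slope deg 0.20 h 0.0445 spread [-46.7 -42.3]
top far 126 offset mm 120.3 slope deg -0.43 h 0.0615 spread [117.5 123.2]
top near 67 offset mm -123.6 slope deg -0.22 h 0.0119 spread [-125.2 -121.8]
floor 0.004241476923397075
handle n 335 mean [0.4969 0.2471 0.0814] zmax 0.11140432179302033 yaw -7.490635574515722
rect ((498.38995361328125, 248.04586791992188), (17.848743438720703, 61.88631057739258), 81.23624420166016)
mat ((569.0827026367188, 237.85302734375), (139.7451629638672, 169.32861328125), 79.61836242675781) 0.004886959921551488
steel ((567.61962890625, 239.30734252929688), (76.34120178222656, 89.35821533203125), 82.37042236328125)
steel high ((545.9843139648438, 242.12045288085938), (75.76859283447266, 45.911155700683594), 82.51709747314453)
side L 483 offset mm 44.8 slope deg 0.12 h 0.0446 spread [42.9 47.2]
side R 576 offset mm -45.1 slope deg 0.07 h 0.0446 spread [-47.1 -42.7]
side far 220 offset mm 121.1 slope deg 0.77 h 0.0614 spread [118.4 123.8]
side near 119 offset mm -123.0 s
[... 626 characters left out ...]
ol [ 0.07289275  0.00101863 -0.14451505] axis [-2.89960217e-01  1.77730391e-04  9.57038683e-01] x [ 4.85150148e-04  9.99999882e-01 -3.87195717e-05] 383.5591213565852
mat [-50, -45, -40, -35, -30, -25, -20, -15, -10, -5, 0, 5, 10, 15, 20, 25, 30, 65, 70, 75, 80]
tray near [-50, -45, -40, -35, -30, -25, -20, -15, -10, -5, 0, 5, 10, 15, 20, 25, 30, 35, 40, 45, 50, 55, 60, 65, 70, 75, 80]
tray far [-50, -45, -40, -35, -30, -25, -20, -15, -10, -5, 0, 5, 10, 15, 20, 25, 30, 35, 40, 45, 50, 55, 60, 65, 70, 75, 80]
bowl [-50, -45, -40, -35, -30, -25, -20, -15, -10, -5, 0, 5, 10, 15, 20, 25, 30, 35, 40]
bowlhi [-50, -45, -40, -35, -30, -25, -20, -15, -10, -5, 0, 5, 10, 15, 20, 25, 30, 35, 40, 45, 50]
```

```bash
cat >> h.py <<'E'
T0=np.radians(20); GRIP=np.array([-.081,0,.0806])
M0=np.array([[np.cos(T0),0,np.sin(T0)],[0,-1,0],[np.sin(T0),0,-np.cos(T0)]])
def pose(ref,yaw,pitch,pt=(0,0,0)):
    """TCP pose that puts scoop-frame point pt at ref; yaw,pitch deg, pitch>0 = lip down"""
    S=Ro.from_euler('z',yaw,degrees=True)*Ro.from_euler('y',pitch,degrees=True)
    tcp=GRIP+.019*M0[:,2]
    p=np.array(ref)+S.apply(tcp-np.array(pt))
    return p.tolist(),(S*Ro.from_matrix(M0)).as_euler('xyz',degrees=True).tolist()
LIP=(.045,0,0); SC=np.array([.567,.239,.005]); SY=-7.5
TR=np.array([.592,-.2554]); TY=-5.12
def tray(s,w,z):
    c,n=np.cos(np.radians(TY)),np.sin(np.radians(TY))
    return np.array([TR[0]+c*s-n*w,TR[1]+n*s+c*w,z])
def rep(s=''):
    a=ctrl.get_state(); print(s,'t %.1f'%a['t'],np.round(a['ee_pos'],4),np.round(a['eef_rot'],1),'F',np.round(a['force'],1),'grip %.3f'%a['grip_width'],a['finger_force'])
def line(ref,yaw,pitch,pt=(0,0,0),rate=.15,thr=None):
    p,o=pose(ref,yaw,pitch,pt); return ctrl.movel(p,rate=rate,ori=o,threshold=thr)
E
python3 - <<'E'
from h import *
p,o=pose(SC,SY,0); zt=Ro.from_euler('xyz',o,degrees=True).as_matrix()[:,2]
ctrl.movep((np.array(p)-.1*zt).tolist(),o); rep('pre')
im,d=ctrl.camera('wrist'); P=ctrl.camera_params('wrist')
for n in('scoop_grip','scoop_lip','scoop'):
    r=ctrl.place_of('wrist',n); print(n,[(world('wrist',q['at'],P).round(4),round(q['p'],2)) for q in r[:2]])
cv2.imwrite('pics/w1.png',im)
E
```

```text
pre t 4.6 [0.4596 0.2528 0.1618] [180.  -20.   -7.5] F [-0.   1.  -0.1] grip 0.999 0.0
scoop_grip [(array([0.484 , 0.2493, 0.0908]), 0.68)]
scoop_lip [(array([0.6052, 0.2325, 0.0056]), 0.78), (array([0.4897, 0.2497, 0.0888]), 0.41)]
scoop [(array([0.5687, 0.2358, 0.0066]), 0.84)]
```

View pics/w1.png

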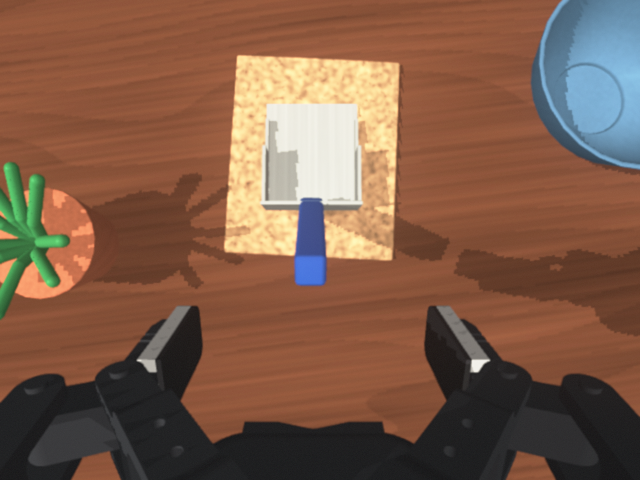

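The wrist view shows the handle (px 311,240) midway between the open fingers (about 165 and 460), square with the pan (265–360). The measured grip agrees within about 4 mm, so I'll grasp.

Run:
```python
from h import *
line(SC,SY,0,rate=.12); rep('at')
ctrl.gripper_to(0.0); rep('closed')
line(SC+[0,0,.12],SY,0,rate=.15); rep('up')
im,d=ctrl.camera('wrist'); P=ctrl.camera_params('wrist'); cv2.imwrite('pics/w2.png',im)
for n in('scoop_lip','scoop'):
    r=ctrl.place_of('wrist',n); print(n,[(world('wrist',q['at'],P).round(4),round(q['p'],2)) for q in r[:2]])
c=Ro.from_euler('z',SY,degrees=True); print('expect lip',SC+[0,0,.12]+c.apply([.045,0,0]))
X=cloud('wrist',d,P); L=c.inv().apply((X-SC-[0,0,.12]).reshape(-1,3)); L=L[(d.ravel()>0)&(abs(L[:,1])<.03)&(L[:,0]>-.035)&(L[:,0]<.044)&(abs(L[:,2])<.02)]
f=np.polyfit(L[:,0],L[:,2],1); print('floor fit n',len(L),'z0',f[1],'pitch-up deg',np.degrees(np.arctan(f[0])), 'roll',np.degrees(np.polyfit(L[:,1],L[:,2],1)[0]))
L=c.inv().apply((X-SC-[0,0,.12]).reshape(-1,3)); L=L[(d.ravel()>0)&(abs(L[:,0])<.06)&(abs(L[:,1])<.05)&(L[:,2]>-.02)]
print('extent',np.percentile(L,[1,99],axis=0))
```

```text
at t 5.8 [0.4935 0.249  0.0684] [-180.   -20.    -7.5] F [-1.1  0.7  1. ] grip 1.003 0.0
closed t 6.4 [0.4933 0.2488 0.068 ] [-180.   -20.    -7.5] F [-1.6  0.1  2.2] grip 0.203 60.78005790710449
up t 7.3 [0.4922 0.2483 0.1862] [179.9 -19.9  -7.5] F [ 0.1  0.7 -1.7] grip 0.198 60.37686824798584
scoop_lip [(array([0.6056, 0.23  , 0.1253]), 0.71)]
scoop [(array([0.5653, 0.2344, 0.1246]), 0.95)]
expect lip [0.61161502 0.23312632 0.125     ]
floor fit n 13411 z0 0.00143549936669406 pitch-up deg -0.28017269860587696 roll -0.09594460702650037
extent [[-5.78407815e-02 -3.87754499e-02 -6.77623065e-05]
 [ 4.17268041e-02  3.52081661e-02  5.65410232e-02]]
```

View pics/w2.png

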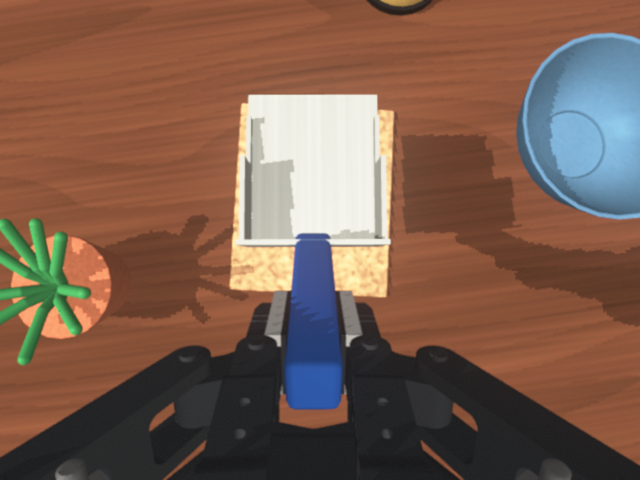

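The scoop is held level (pitch -0.3°) and centred. Next I'll hover over the tray's near half and check the alignment in the wrist camera.

Run:
```python
from h import *
p,o=pose(tray(-65,0,.0)*0+tray(-.065,0,.075),TY,0); ctrl.movep(p,o); rep('hover')
im,d=ctrl.camera('wrist'); P=ctrl.camera_params('wrist'); cv2.imwrite('pics/w3.png',im); np.savez('w3.npz',im=im,d=d,R=P['R'],t=P['t'])
X=cloud('wrist',d,P); c=Ro.from_euler('z',TY,degrees=True)
L=c.inv().apply((X-tray(0,0,0)).reshape(-1,3)).reshape(480,640,3); ok=d>0
s,w,h=L[...,0],L[...,1],L[...,2]
def f(n,m,a,b):
    m=m&ok; print(n,m.sum(),(np.percentile(b[m],[2,50,98])*1e3).round(1),'slope',np.degrees(np.polyfit(a[m],b[m],1)[0]).round(2) if m.sum()>5 else '')
f('tray L',(h>.041)&(h<.049)&(abs(w-.045)<.01)&(s>-.11)&(s<.1),s,w)
f('tray R',(h>.041)&(h<.049)&(abs(w+.045)<.01)&(s>-.11)&(s<.1),s,w)
f('pan L',(h>.095)&(h<.107)&(w>.025)&(w<.05)&(s<-.06),s,w)
f('pan R',(h>.095)&(h<.107)&(w<-.025)&(w>-.05)&(s<-.06),s,w)
f('pan floor w',(h>.07)&(h<.085)&(abs(w)<.05)&(s<-.015),s,w)
f('pan floor s',(h>.07)&(h<.085)&(abs(w)<.025)&(s<0),w,s)
f('pan floor h',(h>.07)&(h<.085)&(abs(w)<.025)&(s<0),s,h)
f('far',(h>.058)&(h<.066)&(abs(w)<.035)&(s>.1),w,s)
hsv=cv2.cvtColor(im,cv2.COLOR_BGR2HSV); m=(ok&(hsv[...,1]>110)&(hsv[...,2]>80)&(h>.008)&(h<.04)&(abs(w)<.042)&(abs(s)<.12)).astype(np.uint8)
n,l,q,_=cv2.connectedComponentsWithStats(m)
for i in range(1,n):
    if q[i,4]>60: print('sweet',hsv[l==i][:,0].mean().round(),(np.percentile(L[l==i],[2,50,98],axis=0)*1e3).round(0).tolist())
```

```text
hover t 9.3 [ 0.4533 -0.2424  0.1378] [-180.   -20.    -5.1] F [ 0.1  0.3 -1.8] grip 0.205 60.34861207008362
tray L 840 [42.1 44.1 46.1] slope -0.45
tray R 980 [-47.8 -45.5 -43.7] slope 0.23
pan L 623 [31.4 35.5 37.4] slope 1.97
pan R 648 [-38.1 -36.2 -31.2] slope -1.33
pan floor w 18143 [-35.5  -0.5  35.1] slope 0.29
pan floor s 12157 [-104.1  -64.   -22.6] slope 0.36
pan floor h 12157 [77.2 78.5 79.9] slope -0.22Traceback (most recent call last):
  File "<stdin>", line 16, in <module>
  File "<stdin>", line 8, in f
    return _quantile_unchecked(
        a, q, axis, out, overwrite_input, method, keepdims, weights)
    return _ureduce(a,
                    func=_quantile_ureduce_func,
    ...<5 lines>...
                    overwrite_input=overwrite_input,
                    method=method)
    r = func(a, **kwargs)
    result = _quantile(arr,
                       quantiles=q,
    ...<2 lines>...
                       out=out,
                       weights=wgt)
    slices_having_nans = np.isnan(arr[-1, ...])
                                  ~~~^^^^^^^^^
IndexError: index -1 is out of bounds for axis 0 with size 0
```

View pics/w3.png

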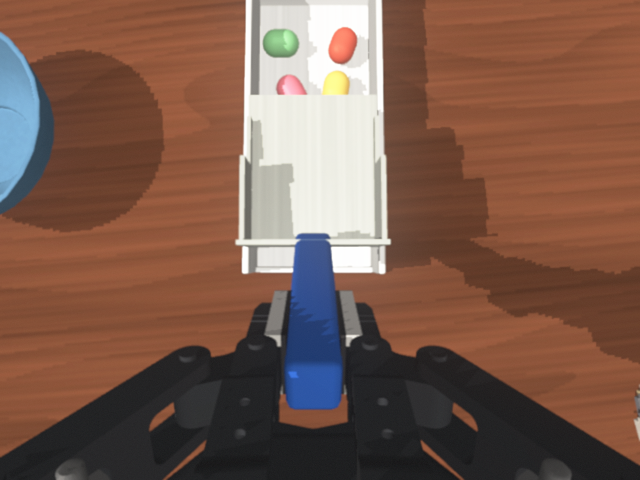

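Pan and tray centrelines agree within 0.5 mm and the sweets lie ahead of the lip (pink at px 290,85, yellow at 335,85). I'll set the pan down.

Run:
```python
from h import *
line(tray(-.065,0,.016),TY,0,rate=.1); rep('low')
hit=line(tray(-.065,0,-.002),TY,0,rate=.02,thr=4); rep(hit)
p,o=pose(tray(-.065,0,0),TY,0); z=ctrl.get_state()['ee_pos'][2]-p[2]; print('pan z at contact',z)
```

```text
low t 10.1 [ 0.4535 -0.2431  0.0792] [180.  -20.   -5.1] F [-0.2 -0.3 -2.3] grip 0.199 60.34907341003418
True t 10.7 [ 0.453  -0.2429  0.067 ] [-180.   -20.    -5.1] F [-2.6  1.1  5.7] grip 0.200 61.38906955718994
pan z at contact 0.0042294789655682175
```

Run:
```python
from h import *
line(tray(-.063,0,.0044),TY,0,rate=.03); rep('rel')
hit=line(tray(.055,0,.0044),TY,0,LIP,rate=.06,thr=10); rep(hit)
hit=line(tray(.092,0,.0044),TY,0,LIP,rate=.04,thr=12); rep(hit)
e=np.array(ctrl.get_state()['ee_pos']); p,o=pose(tray(0,0,0),TY,0,LIP); q=Ro.from_euler('z',-TY,degrees=True).apply(e-p); print('lip in tray',q)
im,d=ctrl.camera('wrist'); cv2.imwrite('pics/w4.png',im)
```

```text
rel t 11.0 [ 0.4551 -0.2432  0.067 ] [180.  -20.   -5.1] F [ 0.2 -0.   1. ] grip 0.205 60.71823477745056
False t 12.3 [ 0.5276 -0.2496  0.0671] [-180.   -20.    -5.1] F [ 0.6  1.5 -0.8] grip 0.203 60.379157066345215
True t 13.1 [ 0.5596 -0.2525  0.067 ] [-180.   -19.9   -5.1] F [-4.6  0.4  5.2] grip 0.202 61.49370789527893
lip in tray [8.69694154e-02 3.05389935e-05 4.26231934e-03]
```

View pics/w4.png

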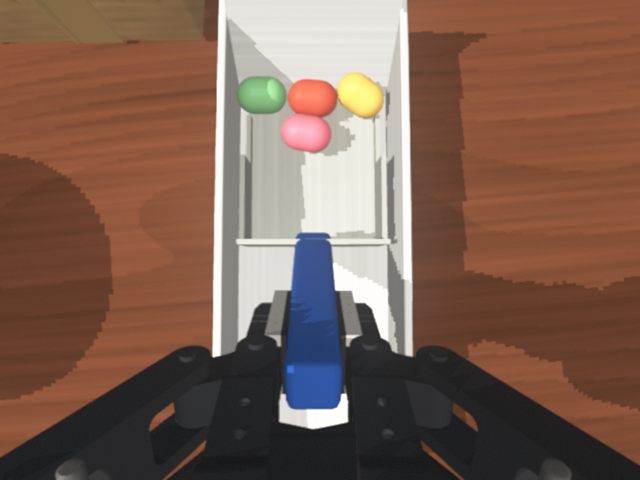

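Three sweets (green 262,95; red 313,98; yellow 360,95) sit on the blade against the ramp and pink (305,133) is in the pan. I'll tilt back with the lip riding up the ramp.

Run:
```python
from h import *
for a in (4,8,12,16,20,23):
    zl=.0055+.09*np.sin(np.radians(a)); sl=.0855+(zl-.0055)/np.tan(np.radians(60))
    line(tray(sl,0,zl),TY,-a,LIP,rate=.05); rep(a)
ctrl.dwell(.4)
im,d=ctrl.camera('wrist'); cv2.imwrite('pics/w5.png',im); rep()
```

```text
4 t 13.4 [ 0.5573 -0.2522  0.0657] [-179.9  -23.9   -5.2] F [-0.3 -0.6 -2.2] grip 0.205 60.347081422805786
8 t 13.7 [ 0.5576 -0.2523  0.0634] [-179.9  -27.9   -5.2] F [ 0.2  0.1 -1.4] grip 0.203 60.35310745239258
12 t 13.9 [ 0.5585 -0.2523  0.0607] [-179.9  -31.8   -5.2] F [-0.1 -0.3 -1.6] grip 0.205 60.373263359069824
16 t 14.2 [ 0.5599 -0.2524  0.0578] [-179.9  -35.9   -5.2] F [ 0.1 -0.1 -2.5] grip 0.198 60.387243032455444
20 t 14.6 [ 0.5618 -0.2527  0.0546] [-179.9  -39.9   -5.2] F [-0.6 -0.6 -2.2] grip 0.202 60.39968490600586
23 t 14.9 [ 0.5635 -0.2528  0.0519] [-179.9  -42.9   -5.2] F [ 0.3 -0.3 -1.9] grip 0.209 60.43887376785278
 t 15.3 [ 0.5634 -0.2528  0.0518] [180.  -43.   -5.1] F [ 0.   0.7 -2.8] grip 0.203 60.42522668838501
```

View pics/w5.png

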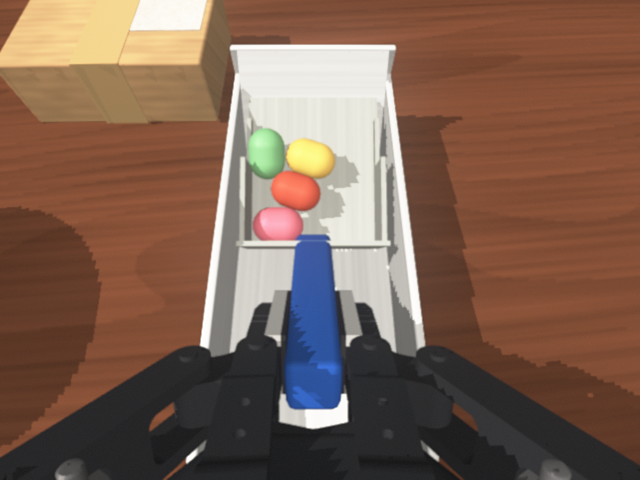

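```bash
cat >> h.py <<'E'
BW=np.array([.588,-.001])
E
python3 - <<'E'
from h import *
zl=.0055+.09*np.sin(np.radians(23)); sl=.0855+(zl-.0055)/np.tan(np.radians(60))
line(tray(sl-.006,0,zl+.03),TY,-23,LIP,rate=.06)
line(tray(sl-.03,0,zl+.115),TY,-23,LIP,rate=.1); rep('lift'); ctrl.dwell(.3)
for lip,pit in (([.553,-.001,.15],-20),([.553,-.001,.085],-15)):
    print(pit, ctrl.solve_ik(*pose(lip,0,pit,LIP)))
line([.553,-.001,.15],0,-20,LIP,rate=.12); rep('over bowl')
im,d=ctrl.camera('wrist'); cv2.imwrite('pics/w6.png',im)
E
```

```text
lift t 17.0 [ 0.5332 -0.2497  0.1658] [-179.9  -42.9   -5.2] F [-0.4 -0.1 -2.9] grip 0.200 60.42176842689514
-20 None
-15 NoneTraceback (most recent call last):
  File "<stdin>", line 7, in <module>
  File "h.py", line 35, in line
    p,o=pose(ref,yaw,pitch,pt); return ctrl.movel(p,rate=rate,ori=o,threshold=thr)
                                       ~~~~~~~~~~^^^^^^^^^^^^^^^^^^^^^^^^^^^^^^^^^
cell.Unreachable: the arm cannot follow that straight line within its joint ranges
```

Run:
```python
from h import *
for yaw in range(-90,121,15):
    dr=np.array([np.cos(np.radians(yaw)),np.sin(np.radians(yaw))])
    out=[]
    for z in (.15,.085):
        lip=[*(BW-.033*dr),z]
        out.append([p for p in range(-25,66,5) if ctrl.solve_ik(*pose(lip,yaw,p,LIP)) is not None])
    print(yaw,[(o[0],o[-1],len(o)) if o else None for o in out])
for yaw in(45,60):
    dr=np.array([np.cos(np.radians(yaw)),np.sin(np.radians(yaw))])
    for p in(-20,0,30,60): print(yaw,p,np.round(ctrl.solve_ik(*pose([*(BW-.033*dr),.085],yaw,p,LIP)) if ctrl.solve_ik(*pose([*(BW-.033*dr),.085],yaw,p,LIP)) is not None else [],0))
print(np.round(ctrl.get_state()['joint_positions'],0))
```

```text
-90 [(-25, 65, 6), (-25, 65, 8)]
-75 [(-25, 65, 8), (-25, 65, 9)]
-60 [(20, 65, 10), (-25, 65, 11)]
-45 [(5, 65, 13), (5, 65, 13)]
-30 [(-10, 65, 16), (-10, 65, 16)]
-15 [(-15, 65, 17), (-10, 65, 16)]
0 [(-10, 65, 16), (-10, 65, 16)]
15 [(-15, 65, 17), (-10, 65, 16)]
30 [(-25, 65, 19), (-25, 65, 19)]
45 [(-25, 65, 19), (-25, 65, 19)]
60 [(-25, 65, 19), (-25, 65, 19)]
75 [(-25, 65, 19), (-25, 65, 19)]
90 [(-25, 65, 19), (-25, 65, 19)]
105 [(-25, 65, 19), (-25, 65, 19)]
120 [(-25, 65, 19), (-25, 65, 19)]
45 -20 [-51.  -0. 126.  44.  67. -29.]
45 0 [-36.  -7. 120.  22.  66.   1.]
45 30 [-12.   5. 100.  -8.  81.  35.]
45 60 [  4.  30.  75. -26. 105.  49.]
60 -20 [-49.  13. 112.  39.  75. -36.]
60 0 [-36.   3. 110.  21.  71. -14.]
60 30 [-12.   6.  99. -10.  78.  20.]
60 60 [  6.  26.  81. -32.  98.  39.]
[-49. -12. 130.  49.  39.  14.]
```

Run:
```python
from h import *
zl=.0055+.09*np.sin(np.radians(23)); sl=.0855+(zl-.0055)/np.tan(np.radians(60))
a=tray(sl-.03,0,zl+.115); yaw=60; dr=np.array([np.cos(np.radians(yaw)),np.sin(np.radians(yaw))])
b=np.array([*(BW-.035*dr),.15])
o0=np.array(ctrl.get_state()['ee_pos'])
try:
  for f in (.2,.4,.6,.8,1):
    ref=a+(b-a)*f; y=TY+(yaw-TY)*f; p,_=pose(ref,y,-22,LIP)
    dist=np.linalg.norm(np.array(p)-ctrl.get_state()['ee_pos'])
    line(ref,y,-22,LIP,rate=max(.02,dist/.7)); 
except Exception as e: print(f,e)
rep('over'); ctrl.dwell(.3)
im,d=ctrl.camera('wrist'); cv2.imwrite('pics/w6.png',im)
```

```text
over t 21.6 [ 0.5033 -0.1475  0.1632] [-180.  -42.   60.] F [ 1.2  0.6 -2.3] grip 0.202 60.401365756988525
```

View pics/w6.png

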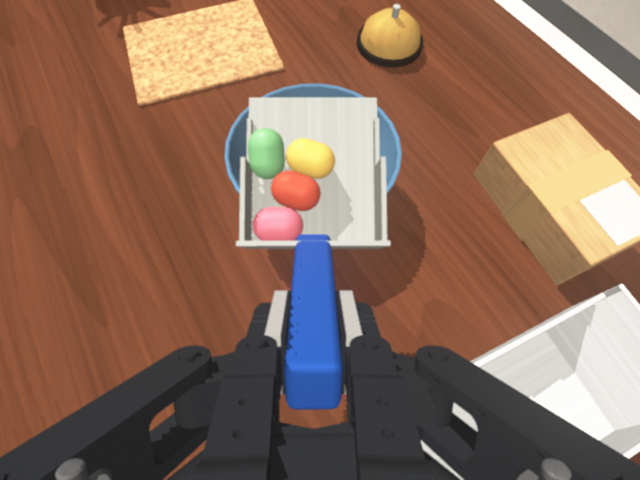

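Run:
```python
from h import *
yaw=60; dr=np.array([np.cos(np.radians(yaw)),np.sin(np.radians(yaw))]); L=BW-.035*dr
line([*L,.095],yaw,-18,LIP,rate=.08)
line([*L,.085],yaw,0,LIP,rate=.05)
for p in (8,14,18,22,26,30,35,40,46,52,58):
    line([*L,.072],yaw,p,LIP,rate=.035 if p<36 else .05)
rep('tipped'); ctrl.dwell(.6); rep()
im,d=ctrl.camera('wrist'); cv2.imwrite('pics/w7.png',im)
```

```text
tipped t 28.3 [ 0.5654 -0.0402  0.2063] [-180.   38.   60.] F [ 1.3  0.  -1.9] grip 0.201 60.424625873565674
 t 28.9 [ 0.5654 -0.0401  0.2067] [180.  38.  60.] F [ 0.2  0.3 -0.9] grip 0.204 60.425026416778564
```

View pics/w7.png

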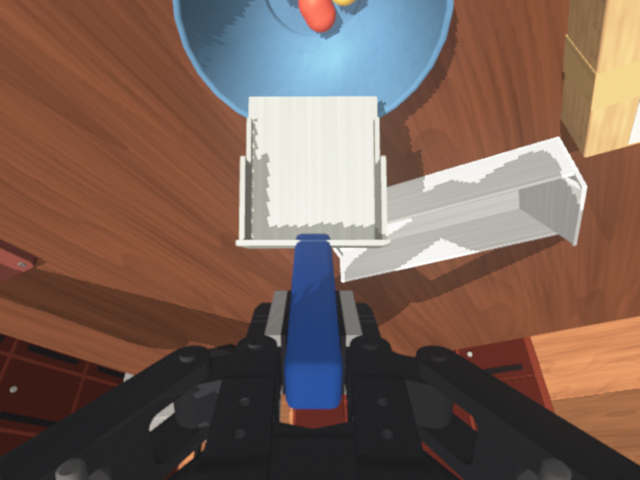

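The pan is empty and red and yellow show in the bowl (318,12). I'll go back to the mat and count the sweets from the top camera on the way.

Run:
```python
from h import *
yaw=60; dr=np.array([np.cos(np.radians(yaw)),np.sin(np.radians(yaw))]); L=BW-.035*dr
line([*L,.16],yaw,40,LIP,rate=.12)
line([*L,.17],yaw,0,LIP,rate=.1)
ctrl.movep(*pose(SC+[0,0,.1],SY,0)); rep('above mat')
im,d=ctrl.camera('wrist'); P=ctrl.camera_params('wrist')
X=cloud('wrist',d,P); c=Ro.from_euler('z',SY,degrees=True); A=c.inv().apply((X-SC-[0,0,.1]).reshape(-1,3)); A=A[(d.ravel()>0)&(abs(A[:,1])<.03)&(A[:,0]>-.035)&(A[:,0]<.044)&(abs(A[:,2])<.02)]
f=np.polyfit(A[:,0],A[:,2],1); print('pan pitch-up deg',np.degrees(f[0]),'z0',f[1])
im,d=ctrl.camera('top'); X=cloud('top',d); hsv=cv2.cvtColor(im,cv2.COLOR_BGR2HSV)
m=(d>0)&(np.hypot(X[...,0]-BW[0],X[...,1]-BW[1])<.068)&((hsv[...,0]<90)|(hsv[...,0]>130))&(hsv[...,1]>100)
n,l,q,_=cv2.connectedComponentsWithStats(m.astype(np.uint8))
for i in range(1,n):
    if q[i,4]>15: print(q[i,4],np.median(hsv[l==i],0),X[l==i].mean(0).round(3))
cv2.imwrite('pics/top8.png',cv2.resize(im[180:320,280:560],None,fx=2.5,fy=2.5))
b=(d>0)&(np.hypot(X[...,0]-BW[0],X[...,1]-BW[1])<.1)&(X[...,2]>.055)&(X[...,2]<.065); print('bowl',cv2.minAreaRect((X[b][:,:2]*1000).astype(np.float32)))
```

```text
above mat t 32.9 [0.4933 0.2487 0.1679] [180.  -20.   -7.5] F [ 0.6  0.3 -1.1] grip 0.205 60.36375045776367
pan pitch-up deg -0.7380512800180967 z0 0.002829106045222135
300 [ 25. 222. 220.] [ 0.599 -0.002  0.022]
98 [176.  137.5 242. ] [0.578 0.015 0.022]
bowl ((587.9056396484375, -2.595855712890625), (147.86941528320312, 146.38523864746094), 89.83219909667969)
```

View pics/top8.png

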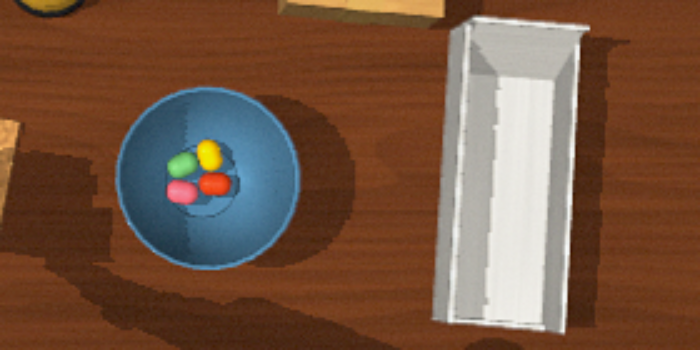

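All four sweets (green, yellow, pink, red around px 200,172) lie in the bowl and the tray is empty. Next I'll set the scoop down.

Run:
```python
from h import *
line(SC+[0,0,.015],SY,0,rate=.1)
hit=line(SC-[0,0,.005],SY,0,rate=.015,thr=3); rep(hit)
p,o=pose(SC,SY,0); print('dz',ctrl.get_state()['ee_pos'][2]-p[2])
ctrl.gripper_to(1.0); ctrl.dwell(.2); rep('open')
zt=Ro.from_euler('xyz',o,degrees=True).as_matrix()[:,2]
e=np.array(ctrl.get_state()['ee_pos']); ctrl.movel((e-.12*zt).tolist(),rate=.1); ctrl.dwell(.4); rep('away')
im,d=ctrl.camera('wrist'); cv2.imwrite('pics/w9.png',im); P=ctrl.camera_params('wrist')
for n in('scoop','scoop_lip','mat'):
    r=ctrl.place_of('wrist',n); print(n,[(world('wrist',q['at'],P).round(4),round(q['p'],2)) for q in r[:2]])
```

```text
True t 34.9 [0.4929 0.2487 0.0684] [180.  -20.   -7.5] F [ 0.5 -0.5  0.5] grip 0.202 60.77258348464966
dz 0.0006620225407544256
open t 35.8 [0.4918 0.2482 0.0676] [179.9 -19.9  -7.5] F [ 0.5 -0.1 -0.1] grip 0.994 0.0
away t 37.5 [0.4511 0.2535 0.1802] [179.9 -19.8  -7.5] F [-0.4 -0.2  0.1] grip 1.003 0.0
scoop [(array([0.5672, 0.2343, 0.0075]), 0.69)]
scoop_lip [(array([0.6082, 0.2364, 0.0104]), 0.75)]
mat []
```

View pics/w9.png

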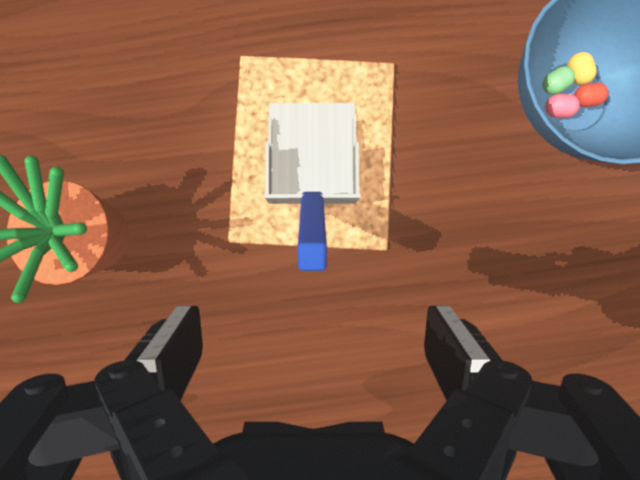

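The scoop (312,152) stands flat and centred on the mat, the gripper is clear, and all four sweets are in the bowl (575,85).

```bash
python3 -c "
from h import *
print(ctrl.finish_job())"
```

```text
the job is handed in; nothing more can be done
None
```

The job is handed in: all four sweets are in the blue bowl, and the scoop is standing upright on its cork mat with the gripper clear, after about 38 s of the 64 s allowed; the hand-in did not report a verdict.

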